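# Put the kettle on for mate

## Robot

A 6-joint arm with a two-finger parallel gripper is mounted at the origin on the work surface. World frame = base frame: x ahead of the robot, y to its left, z up, the work surface at z = 0. Lengths are in mm, angles in rad, forces in N, time in s.
With the tool pointing down it reaches from about 350 to 775 mm from the base axis. Payload 7.3 kg.
Tool frame: the origin (TCP) lies between the finger pads, 19 mm behind the fingertips; this is the grasp point; z points along the fingers, y is the direction in which the jaws open and shut (so a half turn about z gives the same grasp; the last joint's range is limited). The gripper opens to 92 mm and grips with 3 to 60 N. Pads are 19 mm wide; open, the fingers measure 130 mm over their backs; the gripper's body (75 mm by 190 mm) begins 47 mm behind the grasp point.
Start: joints at [0.954, 0.342, 1.524, -0, 1.275, -0.146], TCP at [238.128, 467.908, 245.541] pointing down, gripper open.
Joint ranges: [-2.53, 2.53], [-0.77, 2.02], [0.04, 2.7], [-1, 4.14], [0.28, 2.66], [-3.11, 3.11]. Speed limits (rad/s): [2.57, 2.57, 3.14, 3.14, 3.14, 3.14].

## Interface

Orientations are given as [roll, pitch, yaw] about the fixed x, y, z axes, in that order (R = Rz(yaw) Ry(pitch) Rx(roll)).
In Python, from plant import bot gives the robot as it stands.
- The arm moves only by the tool step_arm, never from a script. Its argument "deltas" is a list of rows, each a list of 6 numbers: the shift along the tool's x, y, z in mm, then the turn, a rotation vector about the tool's x, y, z in rad. A call has 1 to 5 rows; each row is the pose to reach, as a shift and turn from the pose commanded when the call began, along the tool's axes at that moment; what a row does not reach only later rows make up. A row lasts 1/12 s, in which the tool goes at most 41.7 mm and 7.16 degrees, less where a joint would pass 70% of its speed; a pose out of reach is approached as far as the arm can. A call with a gripper value outside its range is refused whole. "fingers" is the finger opening in mm, from 0 to 91.8, set as the call begins (left out, the last holds). The fingers move at their own pace and stop on an object; the grip force is fixed at half the most. Time passes only in rows, so rows that repeat a pose let the fingers close. It gives the time, the measured TCP pose, the force and the opening at its end, in the units of the state.
- bot.get_obs(): the state, without advancing time (a new reading comes with each control period).
- bot.capture(name): name is "side" or "top" or "wrist"; returns a dict with "color" (420x560x3 uint8, red, green, blue), "fx", "fy", "cx", "cy" (pixels), "R" (3x3) and "t" (3): a world point X has camera coordinates R X + t. Camera axes: x right, y down, z forward; pixel columns grow to the right and rows downward; lengths in mm; the calibration is good to about 2 mm. The wrist camera is an equidistant fisheye: a pixel r from the principal point sees the ray r / f radians off the axis. A picture is of the moment at which its call begins. There is no depth.
- bot.close_job(): hands the job in, once; it reports no verdict.
Trained networks look in a picture, given as the dict that the camera call returned (one of the last four; its "shot" number tells which), for a name from the list of things; names that differ only in an ending like _2 or _b are one class to them, and where a whole thing is asked for, a point or a joint stands for the part that bears it (a point fixed in the world has none). Each returns a list of dicts, best first, with "p" (0 to 1); they miss things now and then, are a little off and sometimes report something else, mostly with a low value. They report only what shows in the picture. A call takes as long as a camera call. They do not tell look-alikes from the thing itself.
- bot.boxes_of(query, picture): "rect" ([centre column, centre row, width, height] in pixels, round what is visible of it).
The state is a dict: "time": time; "joint_positions": joint angles; "dq": joint speeds; "tau": joint torques, N m; "tool_pos": TCP position; "tcp_rot": TCP orientation; "contact_force": force on the tool from outside, world axes, zero at the start; "moment": the same for the moment, N m; "grip_width": finger opening in mm.
Only numpy, scipy, OpenCV 4.12 (cv2) and the standard library are available. Lean on these libraries where they do the work, as an engineer would, in place of code of your own. Each camera call takes 0.05 s, during which the arm holds its last target. There are 200 camera calls.

## Task

Put the kettle on for mate: carry it upright and set it down gently in the middle of the hot plate's round iron plate. Turn the hot plate's dial until its white pointer line stands at the two-dot mark of the scale. Leave the other things on the ledge where they are.

Things in the scene. Friction and masses are not known exactly. Their poses are not given: they have to be found in the camera images.
- kettle: Aluminium kettle, filled and closed, about 0.75 kg, loose. Origin: centre of its flat underside, z up. Body 144 mm across (base 132), shoulder 98 mm high, lid knob to 127 mm, arched handle to 195 mm. Spout along its +x (tip 131 mm out, 100 mm high), roughly to the robot's left at the start; the handle arch lies in its x-z plane.
- kettle_grip (a point): Middle of the kettle handle's grip, on the kettle's axis 185 mm above its underside: a level black round bar 20 mm thick and 92 mm long, lying along the kettle's x. 58 mm free between this point and the lid knob below. Pinch it from above, across its length (along the kettle's y); about 35 N of grip holds it level.
- hotplate: Single electric hot plate fixed on the ledge: white box 360 mm (its x, away from the user) by 250 mm (y), deck 60 mm above the ledge; origin at the centre of its underside. The far part carries the round dark iron plate, the near part the dial with its printed scale.
- plate_top (a point): Centre of the top face of the round iron plate: 155 mm across, flat, 74 mm above the ledge, 72 mm from the hot plate's origin along its +x. A flat steel collar 188 mm across lies around it, 8 mm lower.
- dial_grip (a point): On the dial's upright axis (hot plate x = -118 mm, y = 0), 30 mm above the deck, 90 mm above the ledge; the TCP may grip here. Dial: round black skirt 68 mm across, to 10 mm above the deck; on it a bar grip 62 mm long, 16 mm thick, to 35 mm above the deck. Site x runs along the bar to the pointer end, which has a white line on top.
- dial (a joint): Turn of the dial, rad, growing clockwise seen from above. 0 = off, pointer to the far side (hot plate +x); stops at 0 and 4.6. Printed scale: T mark at 0, one dot at 1.047, two dots at 2.094 (120 degrees), three at 3.142, four at 4.189 (dots in a radial row), short strokes halfway. Friction 0.05 N m, no clicks, stays where left. Starts between off and a little past one dot.
- two_dot_mark (a point): Middle of the two-dot mark, printed on the deck 47.5 mm from the dial's axis, 120 degrees clockwise from the hot plate's +x.
- gourd: Bystander: calabash gourd in a steel holder, 98 mm tall, 91 mm across, standing loose on the near side, between kettle and hot plate. Origin under its centre.
- bombilla: Bystander: metal drinking straw with a flat strainer end, 204 mm long, lying loose to the right of the hot plate. Origin at mid-length on the ledge, x along it.
- saucer: Bystander: blue ceramic saucer, 140 mm across, 20 mm high, loose beyond the kettle. Origin under its centre.
- canister: Bystander: square plastic canister, 110 mm wide and 160 mm tall, latch shut, standing loose to the right of the hot plate. Origin under its centre.
- bowl: Bystander: frosted glass bowl, 96 mm across and 42 mm high, standing loose on the canister's lid. Origin under its centre.
- sugar_jar: Bystander: glass jar with a steel cap, 76 mm across and 105 mm tall, loose at the right front. Origin under its centre.
- teaspoon: Bystander: steel teaspoon 150 mm long, lying loose at the left. Origin at its middle on the ledge, x along it.
Not all that is in view belongs to the job. What is shaped like the kettle but blue or purple is not meant.

How it is judged (in metres and radians):
At the end, for the whole second after the job is handed in: The kettle stands upright and still, flat on the iron plate, its centre within 20 mm of the plate's centre, and the dial's pointer is within 0.14 rad (8 degrees) of the two-dot mark (joint 2.094) (horizontal distance between kettle and plate_top below 0.02 m and z of kettle in the frame of plate_top between -0.004 and 0.004 m and angle between kettle's own z axis and vertical below 0.05 rad and linear speed of kettle below 0.02 m/s and value of joint dial between 1.954 and 2.234 rad); the robot touches nothing.
It fails at once if the kettle is tipped more than 0.4 rad (23 degrees) from upright (angle between kettle's own z axis and vertical above 0.4 rad).
It fails at once if the kettle is slammed onto the hot plate (more than 90 N between them) (contact force between kettle and hotplate above 90 N).
It fails at once if the kettle is dropped: it falls, out of the fingers, from about 10 mm or more above the plate (height (world z) of kettle above 0.08 m and linear speed of kettle above 0.2 m/s and contact force between the fingers and kettle below 0.05 N).
It fails at once if a bystander (gourd, bombilla, saucer, canister, bowl, sugar jar or teaspoon) is shifted by more than 30 mm (distance of any of gourd, bombilla, saucer, canister, bowl, sugar_jar, teaspoon from where it was at the start of the episode above 0.03 m).
It also fails if it takes over 64 s, if anything falls off the work surface, if the arm or the gripper's body presses on something with over 40 N, if the wrist force passes 120 N, or if a joint passes its speed limit or range.

## Working session

There is one attempt and no reset: what is moved stays moved. The work goes in short steps, Python scripts to look and compute and a tool call to move; the robot and the scene stay as the last step left them, time stands still between calls to the robot, and variables do not carry over. Pictures are saved under pics/ and viewed, about 8 in all and at most 12, crops included, and the job is handed in when it is done.

Besides the shell and the picture viewer there is one more tool, called after ">>>" by a JSON object that holds its "api" and its "payload". step_arm: Moves the arm, as the interface text tells. Its arguments: {"type":"object","properties":{"deltas":{"type":"array"},"fingers":{"type":"number"}},"required":["deltas"]}

```bash
mkdir -p pics; cat > h.py <<'E'
from plant import bot
import numpy as np, cv2
def save(p,name,crop=None,s=1):
    im=p["color"][:,:,::-1]
    if crop: c0,r0,c1,r1=crop; im=im[r0:r1,c0:c1]
    cv2.imwrite("pics/"+name,cv2.resize(im,None,fx=s,fy=s,interpolation=cv2.INTER_CUBIC))
def ray(p,u,v,fish=False):
    x,y=(u-p["cx"])/p["fx"],(v-p["cy"])/p["fy"]
    if fish:
        r=np.hypot(x,y); d=np.array([x/r*np.sin(r),y/r*np.sin(r),np.cos(r)]) if r>1e-9 else np.array([0,0,1.])
    else: d=np.array([x,y,1.])
    R=np.array(p["R"]);t=np.array(p["t"])
    return -R.T@t, R.T@d
def atz(p,u,v,z,fish=False):
    o,d=ray(p,u,v,fish); return o+d*(z-o[2])/d[2]
def proj(p,X,fish=False):
    c=np.array(p["R"])@np.array(X,float)+np.array(p["t"])
    if fish:
        th=np.arctan2(np.hypot(c[0],c[1]),c[2]); q=c[:2]/np.hypot(c[0],c[1])*th
    else: q=c[:2]/c[2]
    return np.array([p["cx"]+p["fx"]*q[0],p["cy"]+p["fy"]*q[1]])
E
python3 - <<'E'
from h import *
ps={n:bot.capture(n) for n in("top","side","wrist")}
im=[p["color"][:,:,::-1] for p in ps.values()]
save(ps["top"],"top.png",s=1.42)
save(ps["side"],"side.png",s=1.42)
for n,p in ps.items():
    o,_=ray(p,280,210); print(n,o.round(),p["fx"],p["cx"],p["cy"])
    for q in("kettle","kettle_grip","hotplate","plate_top","dial","gourd"):
        print(q,[(np.round(b["rect"]).tolist(),round(b["p"],2)) for b in bot.boxes_of(q,p)[:3]])
print(bot.get_obs())
E
```

```text
top [ 352.   55. 1945.] 500.4910293253583 276.92768688935666 210.87901783108694
kettle [([123.0, 208.0, 40.0, 50.0], 0.95), ([172.0, 274.0, 40.0, 47.0], 0.71), ([196.0, 216.0, 53.0, 36.0], 0.56)]
kettle_grip [([175.0, 274.0, 41.0, 47.0], 0.97), ([124.0, 205.0, 40.0, 48.0], 0.9), ([194.0, 216.0, 57.0, 34.0], 0.57)]
hotplate [([306.0, 193.0, 70.0, 103.0], 0.81)]
plate_top [([304.0, 191.0, 74.0, 100.0], 0.76)]
dial [([309.0, 222.0, 14.0, 21.0], 0.48)]
gourd [([253.0, 255.0, 25.0, 24.0], 0.59)]
side [ -66. -747. 1074.] 438.9874873455847 271.77377166605777 207.0441147552517
kettle [([223.0, 168.0, 37.0, 63.0], 0.96), ([192.0, 120.0, 39.0, 53.0], 0.64), ([150.0, 178.0, 44.0, 62.0], 0.63)]
kettle_grip [([222.0, 165.0, 40.0, 62.0], 0.83), ([192.0, 122.0, 38.0, 57.0], 0.81), ([148.0, 179.0, 46.0, 66.0], 0.59)]
hotplate [([312.0, 235.0, 132.0, 106.0], 0.96)]
plate_top [([310.0, 236.0, 140.0, 106.0], 0.74)]
dial [([284.0, 246.0, 29.0, 26.0], 0.79), ([343.0, 392.0, 34.0, 51.0], 0.6)]
gourd [([216.0, 224.0, 27.0, 34.0], 0.7)]
wrist [175. 500. 384.] 325.19226210127806 276.35772469407664 204.78523612178395
kettle [([246.0, 227.0, 193.0, 169.0], 0.61)]
kettle_grip [([243.0, 228.0, 189.0, 165.0], 0.98)]
hotplate []
plate_top []
dial []
gourd []
{'time': 1.05, 'joint_positions': array([ 9.53993603e-01,  3.41995373e-01,  1.52408724e+00,  3.68035809e-05,
        1.27539108e+00, -1.45978530e-01]), 'dq': array([ 0.00102117, -0.00010384, -0.00072905,  0.00209161,  0.00141047,
       -0.00078769]), 'tau': array([ 1.40649945e-04, -4.31140816e+01, -2.44478828e+01,  7.19253835e-02,
        4.85384907e-02, -3.96808457e-05]), 'tool_pos': array([238.12742888, 467.91955198, 245.54737417]), 'tcp_rot': array([ 3.14146984e+00, -1.75321904e-05,  2.67075775e+00]), 'contact_force': array([0.48226471, 0.34890017, 0.26449852]), 'moment': array([-0.0175477 ,  0.01203622,  0.00121909]), 'grip_width': 92.08535468022518}
```

View pics/top.png

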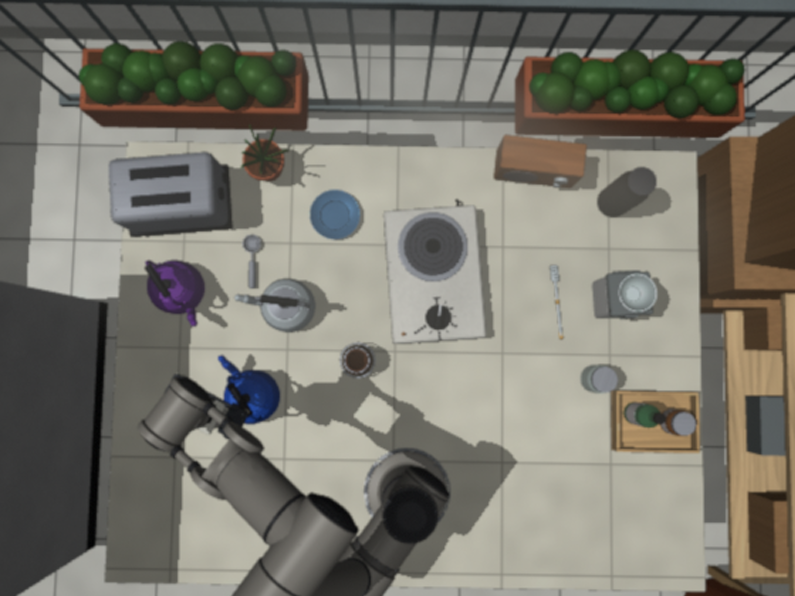

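View pics/side.png

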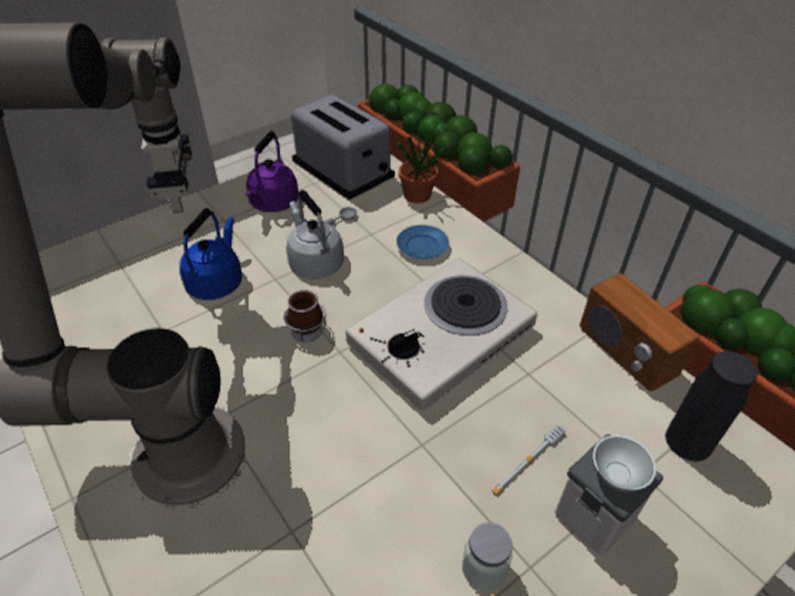

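Kettles in the top view: aluminium (288,304), purple (175,287) and blue (250,395), in enlarged pixels. The aluminium one fits, since its spout points left and the saucer lies beyond it. The hot plate's iron plate is at (433,246) and the dial at (438,317). I'll confirm with a crop.

```bash
python3 - <<'E'
from h import *
p=bot.capture("top"); s=bot.capture("side")
a=p["color"][185:245,160:240,::-1]; b=p["color"][140:245,265:345,::-1]; c=s["color"][125:200,190:250,::-1]
f=lambda x:cv2.resize(x,(int(x.shape[1]*560/x.shape[0]) if x is not a else 400,560 if x is not a else 300),interpolation=cv2.INTER_CUBIC)
A=f(a); B=cv2.resize(b,(400,525),interpolation=cv2.INTER_CUBIC)
W=np.zeros((525,800,3),np.uint8); W[:300,:400]=A; W[:,400:]=B; C=cv2.resize(c,(180,225),interpolation=cv2.INTER_CUBIC); W[300:,:180]=C
cv2.imwrite("pics/conf.png",W)
# grip triangulation guesses: top view grip px, side px
for z in(0,74): print("plate",atz(p,433/1.42,246/1.42,z).round())
print("dial",atz(p,438/1.42,317/1.42,80).round())
print("hot corners",[atz(p,u/1.42,v/1.42,60).round() for u,v in((386,212),(475,206),(486,336),(394,342))])
print("kettle body",atz(p,288/1.42,304/1.42,90).round(),"gourd",atz(p,357/1.42,360/1.42,80).round(),"spoon",atz(p,252/1.42,262/1.42,0).round())
E
```

```text
plate [665. -64.   0.]
plate [653. -59.  74.]
dial [464. -74.  80.]
hot corners [array([746.,  67.,  60.]), array([ 766., -172.,   60.]), array([ 417., -204.,   60.]), array([397.,  40.,  60.])]
kettle body [491. 319.  90.] gourd [348. 136.  80.] spoon [612. 434.   0.]
```

View pics/conf.png

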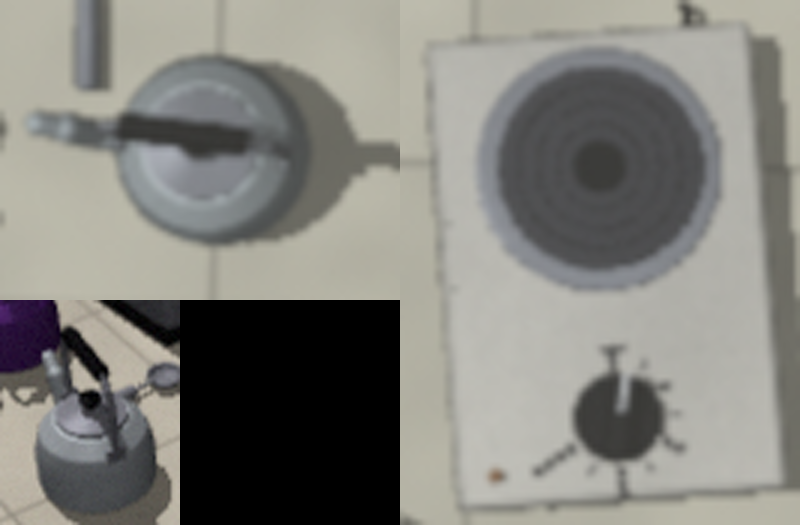

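The crop confirms the bare aluminium kettle, with its grip centre at about top pixel (196.5,211.4) and spout left. The dial pointer is about 10° past T. I'll do the dial first, while there's free room around it.

>>> {"api": "step_arm", "payload": {"deltas": [[-30, -26, -8, 0, 0, 0], [-60, -52, -16, 0, 0, 0], [-90, -78, -24, 0, 0, 0], [-120, -104, -32, 0, 0, 0], [-150, -130, -40, 0, 0, 0]]}}

```text
time: 1.57
tool_pos: [313.0, 282.4, 285.9]
tcp_rot: [3.141, 0.0, 2.672]
contact_force: [1.4, -0.1, 0.2]
grip_width: 91.9
```

>>> {"api": "step_arm", "payload": {"deltas": [[-30, -26, 0, 0, 0, 0], [-60, -52, 0, 0, 0, 0], [-90, -78, 0, 0, 0, 0], [-120, -104, 0, 0, 0, 0], [-150, -130, 0, 0, 0, 0]]}}

```text
time: 1.98
tool_pos: [387.8, 98.2, 285.9]
tcp_rot: [3.141, 0.001, 2.671]
contact_force: [1.5, 0.7, 0.4]
grip_width: 91.9
```

>>> {"api": "step_arm", "payload": {"deltas": [[-30, -24, 0, 0, 0, -0.08], [-60, -48, 0, 0, 0, -0.16], [-90, -72, 0, 0, 0, -0.24], [-120, -96, 0, 0, 0, -0.32], [-147, -120, 0, 0, 0, -0.384]]}}

```text
time: 2.4
tool_pos: [464.7, -75.7, 285.6]
tcp_rot: [-3.142, 0.001, 3.058]
contact_force: [0.6, 0.8, -0.2]
grip_width: 91.7
```

```bash
python3 - <<'E'
from h import *
p=bot.capture("wrist"); save(p,"w1.png",s=1.42)
for q in("dial","two_dot_mark","plate_top"): print(q,[(np.round(b["rect"]).tolist(),round(b["p"],2)) for b in bot.boxes_of(q,p)[:3]])
print(proj(p,[464,-74,95],True),proj(p,[653,-59,74],True), bot.get_obs()["tool_pos"])
E
```

```text
dial [([280.0, 186.0, 60.0, 64.0], 0.9)]
two_dot_mark [([278.0, 224.0, 222.0, 220.0], 0.63)]
plate_top [([278.0, 223.0, 221.0, 220.0], 0.68), ([15.0, 109.0, 22.0, 49.0], 0.48)]
[278.04660425 184.87286623] [300.91854732 322.27060024] [463.98987375 -74.08273465 285.1189811 ]
```

View pics/w1.png

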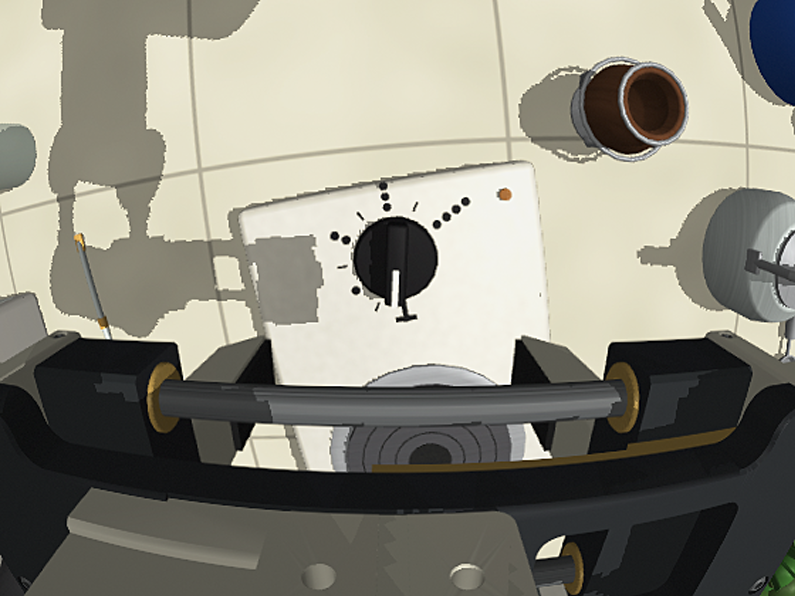

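The dial skirt is centred near (396,258), with the white line at (395,272)–(395,305). T is at (405,312), the two dots at (335,236) and (346,240), and the three dots at (385,197).

```bash
python3 - <<'E'
from h import *
p=bot.capture("wrist")
A=lambda u,v,z: atz(p,u/1.42,v/1.42,z,True)[:2]
three=A(385,197,60); T=A(406,318,60); two=A(340.5,238,60); one=A(356,290,60)
ax=A(396,258,68); tip=A(395,305,95); tail=A(397,222,95)
pl=A(433,456,74)
# scale centre circle: fit all marks 47.5 mm
g=cv2.cvtColor(p["color"],cv2.COLOR_RGB2GRAY)
m=((g[140:225,240:320]<70)).astype(np.uint8)
n,_,st,c=cv2.connectedComponentsWithStats(m)
for i in range(1,n):
    u,v=c[i]+[240,140]; print(st[i][4],(np.array([u,v])*1.42).round(),atz(p,u,v,60,True)[:2].round(1))
print("three",three,"T",T,"two",two,"one",one,"ax",ax,"tip",tip,"tail",tail,"plate",pl,sep="\n")
d=(tip-tail);print("bar yaw",np.arctan2(d[1],d[0]),"mid",(tip+tail)/2)
d=T-three;print("hp yaw",np.arctan2(d[1],d[0]));d=two-ax;print("two yaw",np.arctan2(d[1],d[0]))
d=pl-ax;print("hp yaw2",np.arctan2(d[1],d[0]),np.linalg.norm(d))
E
```

```text
11 [382. 200.] [419.  -78.6]
21 [384. 208.] [425.9 -77.7]
6 [412. 208.] [427.5 -55.6]
14 [452. 210.] [431.5 -24. ]
7 [357. 217.] [430.8 -99.4]
25 [444. 217.] [436.9 -30.8]
2675 [393. 260.] [467.8 -74. ]
24 [434. 225.] [442.5 -39.1]
23 [343. 241.] [ 449.2 -112.1]
2 [342. 268.] [ 471.1 -116.1]
25 [353. 292.] [ 491.6 -108.7]
5 [375. 308.] [507.1 -92.4]
three
[416.96039447 -75.70259949]
T
[518.01718426 -67.46275682]
two
[ 446.26507999 -114.15167459]
one
[ 490.2718717  -106.33067711]
ax
[464.98607892 -71.29440645]
tip
[495.08154077 -74.87570754]
tail
[433.36525956 -68.04076031]
plate
[650.10637619 -53.07550263]
bar yaw -0.11029840414438509 mid [464.22340016 -71.45823392]
hp yaw 0.08135677992403514
two yaw -1.9826375777260066
hp yaw2 0.09810065077485403 186.0146577966913
```

>>> {"api": "step_arm", "payload": {"deltas": [[0, 1, 38, 0, 0, 0.02], [0, 2, 76, 0, 0, 0.027], [-1, 3, 114, 0, 0, 0.027], [-1, 3, 152, 0, 0, 0.027], [-1, 3, 180, 0, 0, 0.027]]}}

```text
time: 3.07
tool_pos: [463.9, -68.5, 103.4]
tcp_rot: [3.141, -0.002, 3.029]
contact_force: [-0.0, 0.1, -0.4]
grip_width: 91.7
```

>>> {"api": "step_arm", "payload": {"deltas": [[0, 0, 6, 0, 0, 0], [0, 0, 12, 0, 0, 0], [0, 0, 12, 0, 0, 0]]}}

```text
time: 3.32
tool_pos: [465.7, -69.9, 93.9]
tcp_rot: [3.142, 0.0, 3.029]
contact_force: [-0.1, 0.1, -0.1]
grip_width: 91.4
```

>>> {"api": "step_arm", "payload": {"deltas": [[0, 0, 0, 0, 0, 0], [0, 0, 0, 0, 0, 0], [0, 0, 0, 0, 0, 0], [0, 0, 0, 0, 0, 0], [0, 0, 0, 0, 0, 0]], "fingers": 0}}

```text
time: 3.73
tool_pos: [465.7, -70.7, 94.2]
tcp_rot: [-3.141, 0.001, 3.028]
contact_force: [-0.0, 0.5, 0.2]
grip_width: 62.9
```

>>> {"api": "step_arm", "payload": {"deltas": [[0, 0, 0, 0, 0, 0], [0, 0, 0, 0, 0, 0], [0, 0, 0, 0, 0, 0], [0, 0, 0, 0, 0, 0], [0, 0, 0, 0, 0, 0]]}}

```text
time: 4.15
tool_pos: [465.4, -70.6, 93.5]
tcp_rot: [3.141, -0.0, 3.028]
contact_force: [-0.4, -0.6, 0.3]
grip_width: 29.7
```

>>> {"api": "step_arm", "payload": {"deltas": [[0, 0, 0, 0, 0, 0], [0, 0, 0, 0, 0, 0], [0, 0, 0, 0, 0, 0], [0, 0, 0, 0, 0, 0], [0, 0, 0, 0, 0, 0]]}}

```text
time: 4.57
tool_pos: [465.1, -73.1, 93.5]
tcp_rot: [-3.138, -0.0, 3.029]
contact_force: [-3.7, -13.8, 0.1]
grip_width: 16.0
```

Gripped at 16.0 mm. There's a side force, so I'll shift to relieve it.

>>> {"api": "step_arm", "payload": {"deltas": [[0, -1.5, 0, 0, 0, 0], [0, -2.5, 0, 0, 0, 0], [0, -2.5, 0, 0, 0, 0]]}}

```text
time: 4.82
tool_pos: [465.1, -73.3, 93.5]
tcp_rot: [-3.141, 0.0, 3.028]
contact_force: [-0.3, -3.0, 0.7]
grip_width: 15.8
```

>>> {"api": "step_arm", "payload": {"deltas": [[0, 0, 0, 0, 0, 0.1], [0, 0, 0, 0, 0, 0.2], [0, 0, 0, 0, 0, 0.3], [0, 0, 0, 0, 0, 0.4], [0, 0, 0, 0, 0, 0.4]]}}

```text
time: 5.23
tool_pos: [465.2, -72.9, 93.5]
tcp_rot: [3.141, 0.0, 2.624]
contact_force: [0.5, 0.3, 0.5]
grip_width: 15.5
```

Forces are small. I'll turn on to yaw ≈1.13, which is about 1.5 rad more.

>>> {"api": "step_arm", "payload": {"deltas": [[0, 0, 0, 0, 0, 0.1], [0, 0, 0, 0, 0, 0.2], [0, 0, 0, 0, 0, 0.3], [0, 0, 0, 0, 0, 0.4], [0, 0, 0, 0, 0, 0.5]]}}

```text
time: 5.65
tool_pos: [465.7, -72.5, 93.5]
tcp_rot: [3.14, 0.0, 2.126]
contact_force: [2.4, 2.4, -2.0]
grip_width: 16.0
```

>>> {"api": "step_arm", "payload": {"deltas": [[0, 0, 0, 0, 0, 0.1], [0, 0, 0, 0, 0, 0.2], [0, 0, 0, 0, 0, 0.3], [0, 0, 0, 0, 0, 0.4], [0, 0, 0, 0, 0, 0.5]]}}

```text
time: 6.07
tool_pos: [466.3, -72.3, 93.6]
tcp_rot: [3.139, -0.001, 1.626]
contact_force: [5.2, 4.1, -3.1]
grip_width: 15.7
```

>>> {"api": "step_arm", "payload": {"deltas": [[0, 0, 0, 0, 0, 0.1], [0, 0, 0, 0, 0, 0.2], [0, 0, 0, 0, 0, 0.3], [0, 0, 0, 0, 0, 0.4], [0, 0, 0, 0, 0, 0.48]]}}

```text
time: 6.48
tool_pos: [466.9, -72.5, 93.6]
tcp_rot: [3.138, -0.002, 1.146]
contact_force: [7.0, 2.3, -5.9]
grip_width: 15.7
```

>>> {"api": "step_arm", "payload": {"deltas": [[0, 0, 0, 0, 0, 0.015], [0, 0, 0, 0, 0, 0.015], [0, 0, 0, 0, 0, 0.015]]}}

```text
time: 6.73
tool_pos: [466.9, -72.5, 93.6]
tcp_rot: [3.138, -0.002, 1.136]
contact_force: [6.5, 3.0, -5.3]
grip_width: 15.8
```

>>> {"api": "step_arm", "payload": {"deltas": [[0, 0, 0, 0, 0, 0], [0, 0, 0, 0, 0, 0], [0, 0, 0, 0, 0, 0], [0, 0, 0, 0, 0, 0], [0, 0, 0, 0, 0, 0]], "fingers": 91.8}}

```text
time: 7.15
tool_pos: [464.9, -73.1, 93.5]
tcp_rot: [-3.141, -0.0, 1.133]
contact_force: [-0.0, 0.1, 0.4]
grip_width: 44.7
```

>>> {"api": "step_arm", "payload": {"deltas": [[0, 0, -10, 0, 0, 0], [0, 0, -45, 0, 0, 0], [0, 0, -85, 0, 0, 0], [0, 0, -125, 0, 0, 0], [0, 0, -165, 0, 0, 0]]}}

```text
time: 7.57
tool_pos: [464.5, -73.0, 260.4]
tcp_rot: [-3.141, 0.0, 1.133]
contact_force: [0.3, 0.7, -1.1]
grip_width: 77.9
```

>>> {"api": "step_arm", "payload": {"deltas": [[0, 0, -40, 0, 0, 0], [0, 0, -46, 0, 0, 0], [0, 0, -46, 0, 0, 0]]}}

```text
time: 7.82
tool_pos: [466.1, -73.4, 307.3]
tcp_rot: [3.135, -0.001, 1.133]
contact_force: [-0.0, -0.1, -0.7]
grip_width: 91.5
```

```bash
python3 - <<'E'
from h import *
p=bot.capture("wrist"); save(p,"w2.png",s=1.42)
print(bot.get_obs()["tool_pos"],[(b["rect"],b["p"]) for b in bot.boxes_of("dial",p)])
E
```

```text
[465.11797973 -73.17388104 304.87551982] [([276.0, 180.8, 56.7, 58.3], 0.82)]
```

View pics/w2.png

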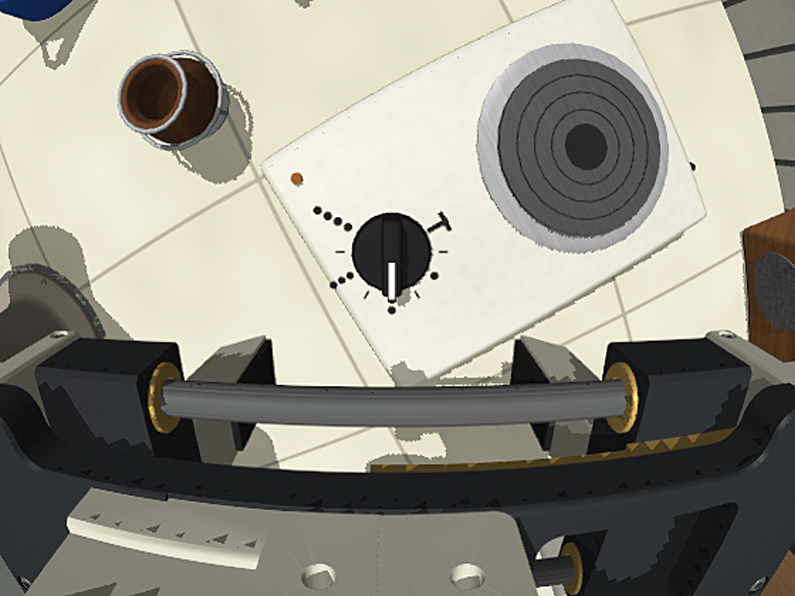

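The pointer line (391,262→297) lines up with the two-dot mark (391,310). The iron plate is visible, centred at about (586,147). Next I'll measure the plate and the kettle grip.

```bash
python3 - <<'E'
from h import *
p=bot.capture("wrist")
A=lambda u,v,z: atz(p,u/1.42,v/1.42,z,True)[:2]
g=cv2.cvtColor(p["color"],cv2.COLOR_RGB2GRAY)
c=[586/1.42,147/1.42]; pts=[]
m=(g<150).astype(np.uint8); m=cv2.morphologyEx(m,cv2.MORPH_CLOSE,np.ones((5,5)))
n,l,st,_=cv2.connectedComponentsWithStats(m); k=l[int(c[1]),int(c[0])]; print(st[k])
cs,_=cv2.findContours((l==k).astype(np.uint8),0,cv2.CHAIN_APPROX_NONE)
W=np.array([atz(p,*q[0],74,True)[:2] for q in max(cs,key=len)])
(ce,r)=cv2.minEnclosingCircle(W.astype(np.float32)); print("plate",ce,r,"centre px",A(586,147,74))
ax=A(391,251,68);tip=A(391,299,95);tail=A(393,217,95);d=tip-tail
print("ax",ax,"bar yaw",np.arctan2(d[1],d[0]))
d=np.array(ce)-ax;print("hp yaw",np.arctan2(d[1],d[0]),np.linalg.norm(d))
t=bot.capture("top"); print("grip",atz(t,196.5,211.4,185).round(),"ends",atz(t,183.6,210.4,185).round(),atz(t,210,213,185).round())
s=bot.capture("side")
g0=atz(t,196.5,211.4,185); print(proj(s,g0), "crop px", (proj(s,g0)-[190,125])*3+[0,300])
E
```

```text
[  354    40   116   129 11614]
plate (655.80078125, -58.55885314941406) 79.6483154296875 centre px [650.73560381 -56.14730007]
ax [464.72925877 -70.8559313 ] bar yaw -2.0315052106462685
hp yaw 0.06426987039711608 191.46682436736467
grip [493. 328. 185.] ends [496. 373. 185.] [488. 280. 185.]
[218.33952466 142.84370847] crop px [ 85.01857398 353.53112542]
```

>>> {"api": "step_arm", "payload": {"deltas": [[37, -14, 0, 0, 0, -0.03], [74, -28, 0, 0, 0, -0.06], [111, -43, 0, 0, 0, -0.09], [148, -57, 0, 0, 0, -0.12], [185, -72, 0, 0, 0, -0.15]]}}

```text
time: 8.48
tool_pos: [477.8, 126.6, 303.1]
tcp_rot: [-3.139, 0.001, 1.284]
contact_force: [1.0, -0.2, -0.7]
grip_width: 91.8
```

```bash
python3 - <<'E'
from h import *
o=bot.get_obs(); a=o["tcp_rot"][2]; d=np.array([493,328])-o["tool_pos"][:2]
print(d@[np.cos(a),np.sin(a)], d@[np.sin(a),-np.cos(a)], a-1.48, o["tool_pos"])
E
```

```text
197.4290031868022 -42.453782019919785 -0.19627662456032358 [477.81516832 126.62980411 303.05369331]
```

>>> {"api": "step_arm", "payload": {"deltas": [[39, -8, 0, 0, 0, -0.04], [79, -17, 0, 0, 0, -0.08], [118, -25, 0, 0, 0, -0.12], [158, -34, 0, 0, 0, -0.16], [197, -42, 0, 0, 0, -0.2]]}}

```text
time: 8.9
tool_pos: [493.3, 327.9, 302.8]
tcp_rot: [-3.139, 0.001, 1.485]
contact_force: [0.8, -0.9, 1.1]
grip_width: 91.8
```

>>> {"api": "step_arm", "payload": {"deltas": [[0, 0, 0, 0, 0, 0], [0, 0, 0, 0, 0, 0]]}}

```text
time: 9.07
tool_pos: [493.2, 327.5, 302.0]
tcp_rot: [-3.138, 0.002, 1.486]
contact_force: [0.0, 0.3, -0.8]
grip_width: 91.8
```

```bash
python3 - <<'E'
from h import *
p=bot.capture("wrist"); save(p,"w3.png",s=1.42); o=bot.get_obs()
print(o["tool_pos"],o["tcp_rot"],[(b["rect"],b["p"]) for b in bot.boxes_of("kettle_grip",p)], proj(p,[493,328,185],True)*1.42)
E
```

```text
[493.5061676  326.03796903 302.52085137] [-3.13875799e+00  2.21052448e-03  1.48410933e+00] [([279.8, 161.7, 117.2, 208.1], 0.62), ([74.5, 115.9, 144.6, 130.5], 0.57)] [391.08317315 290.67314056]
```

View pics/w3.png

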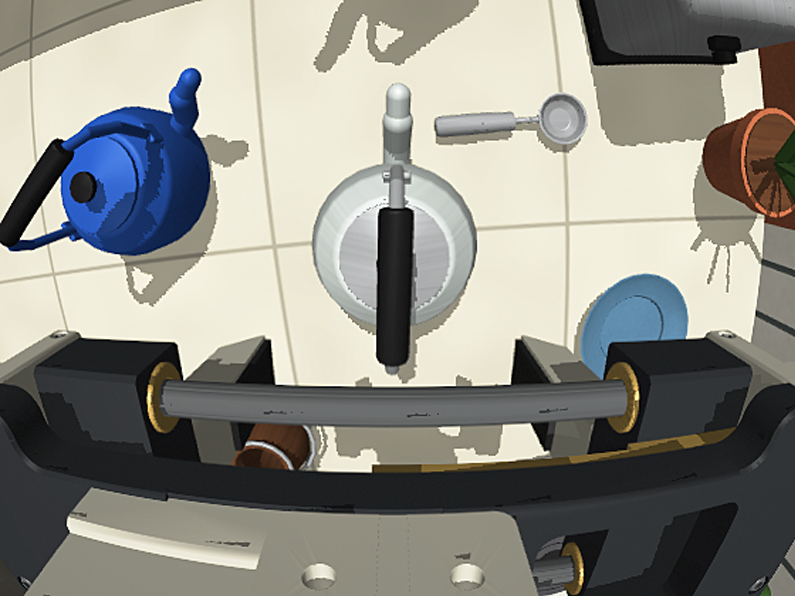

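The aluminium kettle's grip bar runs (395,208)–(391,365), with the spout up at (398,95). The teaspoon and saucer are clear.

```bash
python3 - <<'E'
from h import *
p=bot.capture("wrist");A=lambda u,v,z: atz(p,u/1.42,v/1.42,z,True)[:2]
e1,e2=A(395,208,188),A(391.5,365,188); d=e1-e2
o=bot.get_obs(); a=o["tcp_rot"][2]; g=(e1+e2)/2; yaw=np.arctan2(d[1],d[0])
print(e1,e2,np.linalg.norm(d),"yaw",yaw,"mid",g,"spout tip",A(398,92,100)); d=g-o["tool_pos"][:2]
print(d@[np.cos(a),np.sin(a)], d@[np.sin(a),-np.cos(a)], a-yaw)
E
```

```text
[500.0236127  373.06327504] [489.90910146 279.78472088] 93.82532709643033 yaw 1.4627849281859913 mid [494.96635708 326.42399796] spout tip [509.20351504 450.77670747]
1.7863726895231051 0.835381485548461 0.018848974269674468
```

>>> {"api": "step_arm", "payload": {"deltas": [[1, 1, 30, 0, 0, 0.02], [1, 1, 60, 0, 0, 0.02], [1, 1, 90, 0, 0, 0.02], [1, 1, 110, 0, 0, 0.02], [1, 1, 118, 0, 0, 0.02]]}}

```text
time: 9.63
tool_pos: [494.0, 324.3, 183.4]
tcp_rot: [-3.137, 0.003, 1.46]
contact_force: [0.6, -0.5, -0.2]
grip_width: 91.8
```

>>> {"api": "step_arm", "payload": {"deltas": [[0, 0, 0, 0, 0, 0], [0, 0, 0, 0, 0, 0], [0, 0, 0, 0, 0, 0], [0, 0, 0, 0, 0, 0], [0, 0, 0, 0, 0, 0]], "fingers": 0}}

```text
time: 10.05
tool_pos: [495.7, 326.9, 187.9]
tcp_rot: [3.139, -0.001, 1.463]
contact_force: [1.2, 0.2, -0.2]
grip_width: 63.3
```

>>> {"api": "step_arm", "payload": {"deltas": [[0, 0, 0, 0, 0, 0], [0, 0, 0, 0, 0, 0], [0, 0, 0, 0, 0, 0], [0, 0, 0, 0, 0, 0], [0, 0, 0, 0, 0, 0]]}}

```text
time: 10.47
tool_pos: [495.1, 326.8, 186.5]
tcp_rot: [3.142, -0.0, 1.463]
contact_force: [0.1, 0.5, -0.6]
grip_width: 29.6
```

>>> {"api": "step_arm", "payload": {"deltas": [[0, 0, 0, 0, 0, 0], [0, 0, 0, 0, 0, 0], [0, 0, 0, 0, 0, 0], [0, 0, 0, 0, 0, 0], [0, 0, 0, 0, 0, 0]]}}

```text
time: 10.88
tool_pos: [494.8, 326.8, 186.5]
tcp_rot: [-3.141, 0.0, 1.463]
contact_force: [-2.4, -0.4, 1.7]
grip_width: 19.2
```

>>> {"api": "step_arm", "payload": {"deltas": [[0, 0, -2, 0, 0, 0], [0, 0, -6, 0, 0, 0], [0, 0, -12, 0, 0, 0], [0, 0, -20, 0, 0, 0], [0, 0, -28, 0, 0, 0]]}}

```text
time: 11.3
tool_pos: [495.2, 326.6, 215.1]
tcp_rot: [-3.141, 0.0, 1.463]
contact_force: [1.3, 1.5, -5.7]
grip_width: 19.1
```

>>> {"api": "step_arm", "payload": {"deltas": [[0, 0, -10, 0, 0, 0], [0, 0, -22, 0, 0, 0], [0, 0, -36, 0, 0, 0], [0, 0, -50, 0, 0, 0], [0, 0, -64, 0, 0, 0]]}}

```text
time: 11.72
tool_pos: [495.2, 326.7, 280.2]
tcp_rot: [3.141, -0.001, 1.463]
contact_force: [0.2, -0.4, -5.7]
grip_width: 19.2
```

>>> {"api": "step_arm", "payload": {"deltas": [[0, 0, -12, 0, 0, 0], [0, 0, -22, 0, 0, 0], [0, 0, -30, 0, 0, 0], [0, 0, -34, 0, 0, 0], [0, 0, -36, 0, 0, 0]]}}

```text
time: 12.13
tool_pos: [495.2, 326.7, 315.3]
tcp_rot: [3.141, -0.001, 1.463]
contact_force: [-0.4, -0.0, -6.2]
grip_width: 19.2
```

```bash
python3 - <<'E'
from h import *
s=bot.capture("side"); w=bot.capture("wrist")
save(w,"w4.png",(150,0,410,280),2); o=bot.get_obs(); print({k:np.round(o[k],3) for k in("time","tool_pos","tcp_rot","contact_force","grip_width","moment")})
a=cv2.resize(s["color"][90:230,160:300,::-1],(560,560),interpolation=cv2.INTER_CUBIC); b=cv2.resize(w["color"][20:300,220:340,::-1],(240,560))
cv2.imwrite("pics/lift.png",np.hstack([a,b]))
E
```

```text
{'time': np.float64(12.233), 'tool_pos': array([495.063, 326.657, 314.428]), 'tcp_rot': array([-3.141,  0.   ,  1.463]), 'contact_force': array([-0.912,  0.212, -6.282]), 'grip_width': np.float64(19.318), 'moment': array([-0.136,  0.06 , -0.028])}
```

View pics/lift.png

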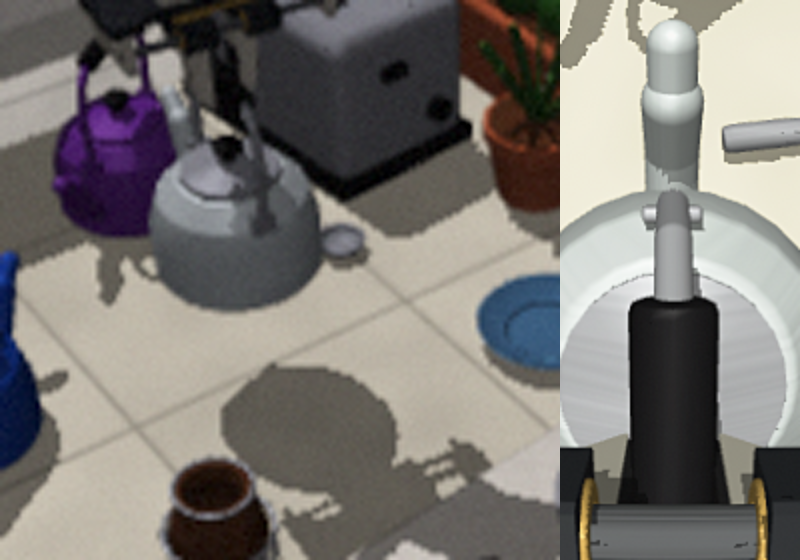

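The kettle hangs level at about 128 mm, with the spout tip left. I'll carry it smoothly to above the plate.

>>> {"api": "step_arm", "payload": {"deltas": [[-3, 1.5, 0, 0, 0, 0], [-8, 4.5, 0, 0, 0, 0], [-16, 9, 0, 0, 0, 0], [-26, 14, 0, 0, 0, 0], [-39, 21, 0, 0, 0, 0]]}}

```text
time: 12.65
tool_pos: [512.0, 284.8, 314.3]
tcp_rot: [-3.141, 0.0, 1.463]
contact_force: [-0.9, 1.1, -6.4]
grip_width: 19.1
```

>>> {"api": "step_arm", "payload": {"deltas": [[-15, 8, 0, 0, 0, 0], [-31, 17, 0, 0, 0, 0], [-47, 26, 0, 0, 0, 0], [-63, 34.5, 0, 0, 0, 0], [-79, 43, 0, 0, 0, 0]]}}

```text
time: 13.07
tool_pos: [546.6, 200.4, 314.4]
tcp_rot: [-3.142, 0.0, 1.462]
contact_force: [0.3, 0.4, -6.7]
grip_width: 19.0
```

>>> {"api": "step_arm", "payload": {"deltas": [[-17, 9, 0, 0, 0, 0], [-34, 18.5, 0, 0, 0, 0], [-51, 28, 0, 0, 0, 0], [-68, 37.5, 0, 0, 0, 0], [-85, 47, 0, 0, 0, 0]]}}

```text
time: 13.48
tool_pos: [583.9, 110.6, 314.4]
tcp_rot: [-3.141, 0.0, 1.462]
contact_force: [0.5, -0.2, -5.9]
grip_width: 18.7
```

>>> {"api": "step_arm", "payload": {"deltas": [[-17, 9, 0, 0, 0, 0], [-34, 18.5, 0, 0, 0, 0], [-51, 28, 0, 0, 0, 0], [-68, 37.5, 0, 0, 0, 0], [-84, 46, 0, 0, 0, 0]]}}

```text
time: 13.9
tool_pos: [620.5, 21.9, 314.3]
tcp_rot: [-3.141, 0.0, 1.462]
contact_force: [-0.7, -0.4, -5.8]
grip_width: 19.0
```

>>> {"api": "step_arm", "payload": {"deltas": [[-15, 8, 0, 0, 0, 0], [-28, 15, 0, 0, 0, 0], [-39, 21, 0, 0, 0, 0], [-47, 26, 0, 0, 0, 0], [-53, 29, 0, 0, 0, 0]]}}

```text
time: 14.32
tool_pos: [643.9, -32.5, 314.3]
tcp_rot: [3.142, -0.0, 1.462]
contact_force: [0.3, -0.0, -5.7]
grip_width: 19.0
```

```bash
python3 - <<'E'
from h import *
o=bot.get_obs(); a=o["tcp_rot"][2]; d=np.array([654,-57])-o["tool_pos"][:2]
print(d@[np.cos(a),np.sin(a)], d@[np.sin(a),-np.cos(a)], o["tool_pos"],o["tcp_rot"],o["grip_width"])
E
```

```text
-23.23663535852211 12.730255770297456 [643.86403512 -32.52015419 314.32037053] [ 3.14158861e+00 -6.40394217e-05  1.46216555e+00] 19.026764268679706
```

>>> {"api": "step_arm", "payload": {"deltas": [[-6, 3, 0, 0, 0, 0], [-12, 6, 0, 0, 0, 0], [-17, 9, 0, 0, 0, 0], [-21, 11.5, 0, 0, 0, 0], [-23, 12.7, 0, 0, 0, 0]]}}

```text
time: 14.73
tool_pos: [653.8, -56.0, 314.5]
tcp_rot: [3.141, 0.0, 1.463]
contact_force: [-0.2, 0.1, -6.0]
grip_width: 18.8
```

>>> {"api": "step_arm", "payload": {"deltas": [[0, 0, 4, 0, 0, 0], [0, 0, 11, 0, 0, 0], [0, 0, 19, 0, 0, 0], [0, 0, 25, 0, 0, 0], [0, 0, 28, 0, 0, 0]]}}

```text
time: 15.15
tool_pos: [652.9, -55.2, 284.6]
tcp_rot: [-3.139, -0.0, 1.463]
contact_force: [-0.9, 0.0, -6.1]
grip_width: 18.7
```

>>> {"api": "step_arm", "payload": {"deltas": [[0, 0, 4, 0, 0, 0], [0, 0, 8, 0, 0, 0], [0, 0, 12, 0, 0, 0], [0, 0, 15, 0, 0, 0], [0, 0, 17, 0, 0, 0]]}}

```text
time: 15.57
tool_pos: [653.5, -55.6, 269.1]
tcp_rot: [-3.141, -0.0, 1.463]
contact_force: [-0.8, -0.1, -6.5]
grip_width: 19.4
```

```bash
python3 - <<'E'
from h import *
s=bot.capture("side"); t=bot.capture("top"); o=bot.get_obs(); print({k:np.round(o[k],3) for k in("time","tool_pos","tcp_rot","contact_force","grip_width")})
a=cv2.resize(s["color"][130:280,250:400,::-1],(560,560),interpolation=cv2.INTER_CUBIC); b=cv2.resize(t["color"][135:245,265:345,::-1],(240,330))
W=np.zeros((560,800,3),np.uint8);W[:,:560]=a;W[:330,560:]=b;cv2.imwrite("pics/place.png",W)
E
```

```text
{'time': np.float64(15.667), 'tool_pos': array([653.418, -55.581, 269.154]), 'tcp_rot': array([-3.141, -0.   ,  1.463]), 'contact_force': array([-0.429, -0.106, -6.308]), 'grip_width': np.float64(19.314)}
```

View pics/place.png

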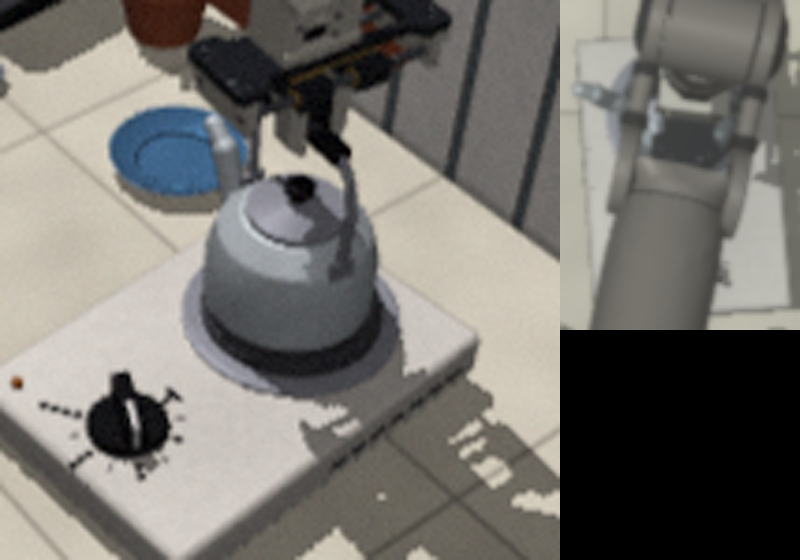

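The kettle hovers level and centred over the plate, and the pointer is at the two dots. I'll lower it slowly.

>>> {"api": "step_arm", "payload": {"deltas": [[0, 0, 1.2, 0, 0, 0], [0, 0, 2.6, 0, 0, 0], [0, 0, 4, 0, 0, 0], [0, 0, 5.2, 0, 0, 0], [0, 0, 6, 0, 0, 0]]}}

```text
time: 16.08
tool_pos: [653.5, -55.6, 263.4]
tcp_rot: [-3.141, -0.0, 1.463]
contact_force: [-0.1, -0.2, -5.8]
grip_width: 18.8
```

>>> {"api": "step_arm", "payload": {"deltas": [[0, 0, 0.5, 0, 0, 0], [0, 0, 1, 0, 0, 0], [0, 0, 1.5, 0, 0, 0], [0, 0, 2, 0, 0, 0], [0, 0, 2.5, 0, 0, 0]]}}

```text
time: 16.5
tool_pos: [653.6, -55.6, 261.0]
tcp_rot: [3.141, -0.0, 1.463]
contact_force: [-0.4, 0.8, -6.8]
grip_width: 19.1
```

>>> {"api": "step_arm", "payload": {"deltas": [[0, 0, 0.4, 0, 0, 0], [0, 0, 0.8, 0, 0, 0], [0, 0, 1.2, 0, 0, 0], [0, 0, 1.2, 0, 0, 0]]}}

```text
time: 16.83
tool_pos: [653.6, -55.7, 260.5]
tcp_rot: [3.141, 0.0, 1.463]
contact_force: [-1.9, 0.2, -1.4]
grip_width: 19.4
```

>>> {"api": "step_arm", "payload": {"deltas": [[0, 0, 0.2, 0, 0, 0], [0, 0, 0.3, 0, 0, 0], [0, 0, 0.3, 0, 0, 0]]}}

```text
time: 17.08
tool_pos: [653.6, -55.8, 260.5]
tcp_rot: [3.14, 0.0, 1.463]
contact_force: [-2.5, -0.8, 3.2]
grip_width: 19.0
```

>>> {"api": "step_arm", "payload": {"deltas": [[0, 0, 0, 0, 0, 0], [0, 0, 0, 0, 0, 0], [0, 0, 0, 0, 0, 0], [0, 0, 0, 0, 0, 0], [0, 0, 0, 0, 0, 0]], "fingers": 91.8}}

```text
time: 17.5
tool_pos: [653.7, -55.5, 259.5]
tcp_rot: [3.141, -0.0, 1.463]
contact_force: [0.2, 0.0, -0.2]
grip_width: 47.6
```

>>> {"api": "step_arm", "payload": {"deltas": [[0, 0, 0, 0, 0, 0], [0, 0, 0, 0, 0, 0], [0, 0, 0, 0, 0, 0], [0, 0, 0, 0, 0, 0], [0, 0, 0, 0, 0, 0]]}}

```text
time: 17.92
tool_pos: [653.6, -55.6, 259.5]
tcp_rot: [3.142, -0.0, 1.463]
contact_force: [-0.2, 0.5, -0.8]
grip_width: 81.0
```

>>> {"api": "step_arm", "payload": {"deltas": [[0, 0, -5, 0, 0, 0], [0, 0, -20, 0, 0, 0], [0, 0, -45, 0, 0, 0], [0, 0, -75, 0, 0, 0], [0, 0, -105, 0, 0, 0]]}}

```text
time: 18.33
tool_pos: [653.2, -55.5, 365.9]
tcp_rot: [-3.141, -0.0, 1.463]
contact_force: [0.5, 0.4, 0.1]
grip_width: 91.6
```

>>> {"api": "step_arm", "payload": {"deltas": [[35, 0, -15, 0, 0, 0], [70, 0, -15, 0, 0, 0], [105, 0, -15, 0, 0, 0], [140, 0, -15, 0, 0, 0], [175, 0, -15, 0, 0, 0]]}}

```text
time: 18.75
tool_pos: [672.3, 119.9, 380.3]
tcp_rot: [3.141, -0.0, 1.462]
contact_force: [0.4, 0.5, 0.5]
grip_width: 92.0
```

>>> {"api": "step_arm", "payload": {"deltas": [[35, -20, 0, 0, 0, 0], [70, -40, 0, 0, 0, 0], [105, -60, 0, 0, 0, 0], [140, -80, 0, 0, 0, 0], [160, -90, 0, 0, 0, 0]]}}

```text
time: 19.17
tool_pos: [597.8, 291.1, 380.5]
tcp_rot: [3.142, -0.002, 1.466]
contact_force: [0.0, -0.7, -0.4]
grip_width: 91.8
```

```bash
python3 - <<'E'
from h import *
s=bot.capture("side"); t=bot.capture("top"); o=bot.get_obs(); print({k:np.round(o[k],3) for k in("time","tool_pos","contact_force")})
for n,p in(("s",s),("t",t)): print(n,proj(p,[653.5,-57,74]),proj(p,[653.5,-57,201]))
for n,p in(("s",s),("t",t)):
  for z,r in((60,94),): print(n,"collar L/R",proj(p,[653.5,-57+r,66]),proj(p,[653.5,-57-r,66]))
a=cv2.resize(s["color"][150:270,260:380,::-1],(480,480),interpolation=cv2.INTER_CUBIC); b=cv2.resize(t["color"][140:245,270:340,::-1],(320,480),interpolation=cv2.INTER_CUBIC)
cv2.imwrite("pics/final.png",np.hstack([a,b]))
E
```

```text
{'time': np.float64(19.267), 'tool_pos': array([598.127, 291.282, 380.28 ]), 'contact_force': array([ 1.193, -1.176, -0.082])}
s [327.61637932 211.18665783] [331.18001831 181.37593077]
t [304.29971319 173.19479439] [306.53036543 167.4774246 ]
s collar L/R [308.64247526 196.69763881] [347.66671412 230.47050997]
t collar L/R [279.38523435 173.08686678] [328.93847988 173.9717041 ]
```

View pics/final.png

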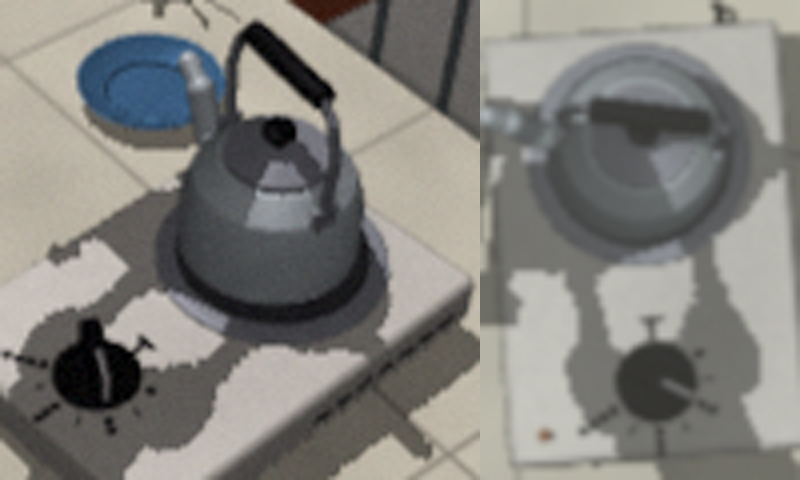

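```bash
python3 -c "
from plant import bot
print(bot.close_job())"
```

```text
the job is handed in; nothing more can be done
None
```

I turned the dial to the two-dot mark, set the kettle on the iron plate, released it, moved the arm clear and handed the job in at about 19 s. No verdict was reported.

**Dial:** I turned it about 1.9 rad clockwise. The last pictures show the white line on the two dots. My measurement puts the pointer at about -2.03 rad in the world frame and the mark at about -2.02, inside the 0.14 rad limit.

**Kettle:** I carried the aluminium one level. At touchdown the force reading changed by only about 10 N. It stands upright on the plate.
- **By arm position:** the grip point was about 1.5 mm from my estimate of the plate's centre, (654, -57).
- **By the last top view:** the kettle looks up to about 6 mm off, towards the robot. The two checks differ slightly, but both are inside the 20 mm limit.

**Bystanders:** the arm read no contact with anything else. I did not re-measure where they stand.

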